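# Load the overlocker's thread stands by colour

## Robot

A 7-joint arm with a two-finger parallel gripper is mounted at the origin on the work surface. World frame = base frame: x ahead of the robot, y to its left, z up, the work surface at z = 0. Lengths are in mm, angles in degrees, forces in N, time in s.
With the tool pointing down it reaches from about 400 to 850 mm from the base axis. Payload 4.4 kg.
Tool frame: the origin (TCP) lies midway between the tips of the shut fingers; the grasp point (between the pads) lies 19 mm behind it; z points along the fingers, y is the line along which they close (so a half turn about z gives the same grasp; the last joint's range is limited). The gripper opens to 94 mm and grips with 3 to 60 N. Pads are 16 mm wide; open, the fingers measure 119 mm over their backs; the gripper's body (75 mm by 177 mm) begins 78 mm behind the grasp point.
Start: joints at [-72.811, 36.005, 2.206, 86.941, -1.547, 57.084, -1.146], TCP at [232.479, 607.019, 205.478] pointing down, gripper open.
Joint ranges: [-175.42, 175.42], [-21.48, 121.26], [-71.46, 75.88], [10.55, 141.38], [-63.04, 243.04], [13.31, 113.54], [-168.57, 168.57]. Speed limits (degrees/s): [147.25, 147.25, 180, 180, 180, 180, 180].

## Interface

Orientations are given as [roll, pitch, yaw] about the fixed x, y, z axes, in that order (R = Rz(yaw) Ry(pitch) Rx(roll)).
In Python, from station import arm, imaging gives the robot as it stands.
- The arm moves only by the tool step_arm, never from a script. Its argument "commands" is text: rows parted by semicolons, each of 7 numbers parted by spaces: the shift along the tool's x, y, z in m, then the turn, a rotation vector about the tool's x, y, z in rad, then the opening, from 0 (shut) to 1 (fully open). A call has 1 to 8 rows; each row shifts and turns the commanded pose from where the row before left it, along the tool's axes as they then stand; what a row does not reach is not made up. A row lasts 1/8 s, in which the tool goes at most 62.5 mm and 10.7 degrees, less where a joint would pass 70% of its speed; a pose out of reach is approached as far as the arm can. A call is refused whole if a number of a shift passes 0.0625 or a number of a turn 0.188, either way. A call with a gripper value outside its range is refused whole. The fingers move at their own pace and stop on an object; "grip_force" is the grip in N (left out, the last holds). Time passes only in rows, so rows that do not move let the fingers close. It gives the time, the measured TCP pose, the force, the opening and the grip force at its end, in the units of the state.
- arm.read_state(): the state, without advancing time (a new reading comes with each control period).
- imaging.read_camera(name): name is "scene" or "top" or "wrist"; returns (picture, depth): 384x512x3 uint8, red, green, blue; 384x512 float32, mm along the optical axis (not along the pixel's ray), 0 where there is no reading.
- imaging.camera_params(name): a dict with "fx", "fy", "cx", "cy" (pixels), "k1" (the pictures are not rectified: a ray, as slopes to the right and down, at radius r is drawn at 1 + k1 r^2 times it, then the intrinsics apply), "position" and "orientation" of the camera in the world. Camera axes: x right, y down, z forward; pixel columns grow to the right and rows downward; lengths in mm; the calibration is good to about 2 mm. A picture is of the moment at which its call begins: read the wrist's pose just before it. camera_params takes no time and is no camera call; for the wrist camera it gives the pose at the moment of the call.
- arm.sign_off(): hands the job in; it is judged then, once.
Trained networks look in the newest picture that a camera, given by its name, has taken for a name from the list of things; names that differ only in an ending like _2 or _b are one class to them, and where a whole thing is asked for, a point or a joint stands for the part that bears it (a point fixed in the world has none). Each returns a list of dicts, best first, with "confidence" (0 to 1); they miss things now and then, are a little off and sometimes report something else, mostly with a low value. They report only what shows in the picture. A call takes as long as a camera call.
- imaging.find_in(query, camera): "position" ([row, column] in pixels, amid what is visible of it).
- imaging.spot_point(query, camera): "position" ([row, column] in pixels: a listed point, or the origin of a listed thing).
The state is a dict: "time_s": time; "joints": joint angles; "joint_vel": joint speeds; "effort": joint torques, N m; "ee_pos": TCP position; "ee_rot": TCP orientation; "ft_force": force on the tool from outside, world axes, zero at the start; "moment": the same for the moment, N m; "opening": opening from 0.0 (shut) to 1.0 (fully open); "grip_force": force on a finger pad.
Only numpy, scipy, OpenCV 4.12 (cv2) and the standard library are available. Lean on these libraries where they do the work, as an engineer would, in place of code of your own. Each camera call takes 0.05 s, during which the arm holds its last target. There are 200 camera calls.

## Task

Load the four spools onto the overlocker's thread stands, each upright on the stand whose pad has its own colour, with its hole over the pin and its foot flat on the pad, one after another in threading order: blue first, then red, then green, then yellow. Set each one down gently without dropping it or knocking any spool over, keep those already loaded seated, and leave the scissors and the pin tin alone.

Things in the scene. Friction and masses are not known exactly. Their poses are not given: they have to be found in the camera images.
- spool_blue: Loose upright tube of blue thread, 100 to 200 g: blue winding 52 mm in diameter from 6 to 70 mm above its foot, white 50 mm foot flange below it, white 33 mm core end on top; 75 mm tall in all, with an upright open hole 26 mm in diameter right through it. Stands on the table at the start. Origin: centre of the foot; z up along the hole. Round: grip at any yaw.
- spool_red: Loose upright tube of red thread, 100 to 200 g: red winding 52 mm in diameter from 6 to 70 mm above its foot, white 50 mm foot flange below it, white 33 mm core end on top; 75 mm tall in all, with an upright open hole 26 mm in diameter right through it. Stands on the table at the start. Origin: centre of the foot; z up along the hole. Round: grip at any yaw.
- spool_green: Loose upright tube of green thread, 100 to 200 g: green winding 52 mm in diameter from 6 to 70 mm above its foot, white 50 mm foot flange below it, white 33 mm core end on top; 75 mm tall in all, with an upright open hole 26 mm in diameter right through it. Stands on the table at the start. Origin: centre of the foot; z up along the hole. Round: grip at any yaw.
- spool_yellow: Loose upright tube of yellow thread, 100 to 200 g: yellow winding 52 mm in diameter from 6 to 70 mm above its foot, white 50 mm foot flange below it, white 33 mm core end on top; 75 mm tall in all, with an upright open hole 26 mm in diameter right through it. Stands on the table at the start. Origin: centre of the foot; z up along the hole. Round: grip at any yaw.
- stand_blue: Thread stand with the blue pad, fixed to the table: dark steel disc 86 mm in diameter, on it a blue pad 78 mm in diameter whose top is 12 mm above the table, and in the middle an upright steel pin 8 mm in diameter with a tapered tip, 18 mm tall above the pad (30 mm above the table). Origin: centre of the underside, on the table; z up along the pin.
- stand_red: Thread stand with the red pad, fixed to the table: dark steel disc 86 mm in diameter, on it a red pad 78 mm in diameter whose top is 12 mm above the table, and in the middle an upright steel pin 8 mm in diameter with a tapered tip, 18 mm tall above the pad (30 mm above the table). Origin: centre of the underside, on the table; z up along the pin.
- stand_green: Thread stand with the green pad, fixed to the table: dark steel disc 86 mm in diameter, on it a green pad 78 mm in diameter whose top is 12 mm above the table, and in the middle an upright steel pin 8 mm in diameter with a tapered tip, 18 mm tall above the pad (30 mm above the table). Origin: centre of the underside, on the table; z up along the pin.
- stand_yellow: Thread stand with the yellow pad, fixed to the table: dark steel disc 86 mm in diameter, on it a yellow pad 78 mm in diameter whose top is 12 mm above the table, and in the middle an upright steel pin 8 mm in diameter with a tapered tip, 18 mm tall above the pad (30 mm above the table). Origin: centre of the underside, on the table; z up along the pin.
- scissors: Bystander: scissors with orange finger loops lying flat beside the work, 180 mm long, 80 mm wide over the loops, 7 mm thick, loose. Origin: on the table under the pivot screw; x towards the blade tips.
- pin_tin: Bystander: round silvery pin tin with a purple lid, 74 mm in diameter, 30 mm tall, loose, standing beside the work. Origin: centre of the underside.

How it is judged:
By the outcome, as a careful person would: the job done as asked, in the order asked, and still so for the second after the job is handed in, with the robot touching nothing.
It also fails if it takes over 96 s, if anything falls off the work surface, if the arm or the gripper's body presses on something with over 40 N, if the wrist force passes 120 N, or if a joint passes its speed limit or range.

## Working session

There is one attempt and no reset: what is moved stays moved. The work goes in short steps, Python scripts to look and compute and a tool call to move; the robot and the scene stay as the last step left them, time stands still between calls to the robot, and variables do not carry over. Pictures are saved under pics/ and viewed, at most 14 in all, crops included, and the job is handed in when it is done.

Besides the shell and the picture viewer there is one more tool, called as name(argument=value, ...) on one line, values as JSON. step_arm: Moves the arm, as the interface text tells. Its arguments: {"type":"object","properties":{"commands":{"type":"string"},"grip_force":{"type":"number"}},"required":["commands"]}

```bash
mkdir -p pics
cat > h.py <<'E'
import numpy as np, cv2
from scipy.spatial.transform import Rotation as R
from station import arm, imaging
def rot(o):
    o=np.array(o,float)
    return o if o.shape==(3,3) else R.from_euler('xyz',o,degrees=True).as_matrix()
def ray(p,rc):
    K=np.array([[p['fx'],0,p['cx']],[0,p['fy'],p['cy']],[0,0,1]],float)
    d=np.array([(rc[1]-p['cx'])/p['fx'],(rc[0]-p['cy'])/p['fy']]);u=d.copy()
    for _ in range(20): u=d/(1+p['k1']*(u@u))
    return rot(p['orientation'])@np.array([u[0],u[1],1])
def onplane(p,rc,z):
    o=np.array(p['position'],float); r=ray(p,rc)
    return o+r*(z-o[2])/r[2]
def cloud(p,depth):
    v,u=np.nonzero(depth>0)
    K=np.array([[p['fx'],0,p['cx']],[0,p['fy'],p['cy']],[0,0,1]],float)
    a=np.stack([(u-p['cx'])/p['fx'],(v-p['cy'])/p['fy']],1);b=a.copy()
    for _ in range(15): b=a/(1+p['k1']*(b**2).sum(1,keepdims=True))
    d=depth[v,u][:,None]
    return (np.hstack([b,np.ones((len(b),1))])*d)@rot(p['orientation']).T+np.array(p['position'],float),v,u
E
python3 - <<'E'
from h import *
for n in ('top','scene'):
    im,d=imaging.read_camera(n);cv2.imwrite(f'pics/{n}0.png',im[...,::-1]);np.save(n,d)
    print(n,imaging.camera_params(n))
print(imaging.camera_params('wrist'))
s=arm.read_state();print(s)
p=imaging.camera_params('top')
for c in ('blue','red','green','yellow'):
    for t,z in(('spool_',75),('stand_',12)):
        f=imaging.find_in(t+c,'top')[:2]
        print(t+c,[(np.round(x['position']),round(x['confidence'],2),np.round(onplane(p,x['position'],z)[:2])) for x in f])
E
```

```text
top {'fx': 362.88413513279477, 'fy': 362.88413513279477, 'cx': 255.38077202334085, 'cy': 193.5870988297921, 'k1': -0.019053497834687797, 'position': array([ 289.52776674,  -15.64821203, 1280.83004601]), 'orientation': array([-168.13573705,    0.29086778,  -86.82628859])}
scene {'fx': 476.93686854220806, 'fy': 476.93686854220806, 'cx': 261.2946885564083, 'cy': 199.40785545785647, 'k1': -0.19171903055232328, 'position': array([1318.73529278,  827.35586954,  886.86683994]), 'orientation': array([-126.4743816 ,   -0.77936735,  137.45039617])}
{'fx': 310.94239883835365, 'fy': 310.94239883835365, 'cx': 253.74842519090092, 'cy': 189.5914617367667, 'k1': -0.07513503539737873, 'position': array([156.83594184, 635.22152865, 383.51887583]), 'orientation': array([1.63803421e+02, 8.81035887e-02, 6.90430610e+01])}
{'time_s': 0.1, 'joints': array([-72.81039754,  36.05335043,   2.20354368,  86.98852907,
        -1.54594267,  57.08467022,  -1.14490351]), 'joint_vel': array([ 7.68570718e-06, -1.15760934e-01,  3.72827495e-02, -2.24395470e-01,
       -4.21481552e-02,  9.09996841e-02,  2.19638106e-03]), 
[... 195 characters left out ...]
5908181]), 'ee_rot': array([-1.79903176e+02,  2.28508635e-03,  1.59041294e+02]), 'ft_force': array([0.20551829, 0.36231276, 0.99369391]), 'moment': array([-0.02385249,  0.01614694, -0.00572029]), 'grip_force': 0.0, 'opening': 0.9980660383241404}
spool_blue [(array([220., 333.]), 0.7, array([ 464., -259.]))]
stand_blue [(array([185., 330.]), 0.81, array([ 601., -261.]))]
spool_red [(array([186., 281.]), 0.64, array([573., -80.]))]
stand_red [(array([172., 180.]), 0.82, array([620., 282.]))]
spool_green [(array([170., 238.]), 0.62, array([623.,  69.]))]
stand_green [(array([221., 227.]), 0.92, array([452., 100.]))]
spool_yellow [(array([218., 182.]), 0.47, array([446., 244.]))]
stand_yellow []
```

View pics/top0.png

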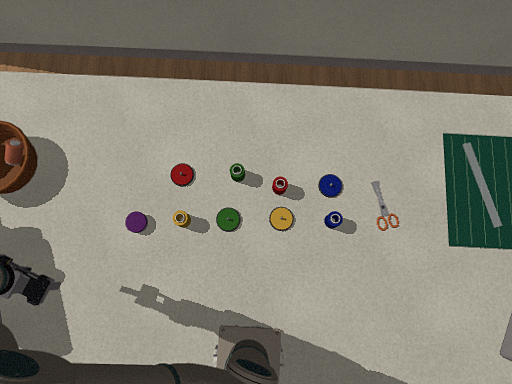

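View pics/scene0.png

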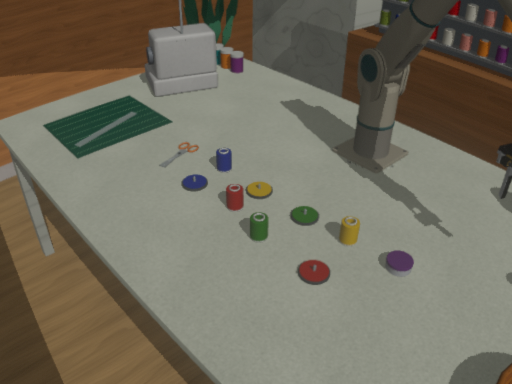

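The top picture shows spools at about blue (219,335), red (185,281), green (172,238) and yellow (218,182). The stands are blue (185,330), red (174,182), green (219,228) and yellow (219,281), the tin is (222,136) and the scissors (207,385). The scene view confirms this, with every spool upright.

```bash
cat > seg.py <<'E'
from h import *
HUE={'blue':(105,130),'red':(172,188),'green':(45,80),'yellow':(15,34)}
def run(cam,seeds=None):
    im,d=imaging.read_camera(cam);p=imaging.camera_params(cam)
    P,v,u=cloud(p,d)
    hsv=cv2.cvtColor(im,cv2.COLOR_RGB2HSV)[v,u].astype(int)
    return im,p,P,v,u,hsv
E
python3 - <<'E'
from seg import *
im,p,P,v,u,hsv=run('top')
box=(P[:,0]>350)&(P[:,0]<720)&(P[:,1]>-480)&(P[:,1]<480)
print('table z',np.median(P[box&(hsv[:,1]<40)][:,2]))
sp={'blue':(464,-262),'red':(573,-80),'green':(620,69),'yellow':(446,244)}
st={'blue':(601,-261),'red':(615,280),'green':(452,100),'yellow':(452,-80)}
for c,(lo,hi) in HUE.items():
    h=hsv[:,0].copy();
    if c=='red': h=np.where(h<10,h+180,h)
    m=(h>=lo)&(h<=hi)&(hsv[:,1]>110)&(hsv[:,2]>40)
    a=box&m&(np.hypot(*(P[:,:2]-st[c]).T)<60)&(P[:,2]<45)
    rc=[v[a].mean(),u[a].mean()]
    (mx)=(((v[a].min()+v[a].max())/2,(u[a].min()+u[a].max())/2))
    print(c,'stand',a.sum(),np.round(onplane(p,rc,12),1),np.round(onplane(p,mx,12)[:2],1),np.median(P[a][:,2]))
    b=box&(np.hypot(*(P[:,:2]-sp[c]).T)<50)&(P[:,2]>62)
    rc=[v[b].mean(),u[b].mean()]
    print(c,'spool',b.sum(),np.round(onplane(p,rc,72)[:2],1),np.round(np.median(P[b],0),1))
print('tin',np.round(onplane(p,(222,136),30)),'sc',np.round(onplane(p,(207,385),0)))
E
```

```text
table z 0.11503441517800184
blue stand 365 [ 601.3 -260.4   12. ] [ 601.3 -260.2] 11.989850667313021
blue spool 149 [ 471.6 -266. ] [ 471.2 -266.8   70.3]
red stand 354 [613.3 276.6  12. ] [613.2 276.7] 11.902781238661191
red spool 141 [582.2 -77.3] [582.6 -77.   70.5]
green stand 377 [459.1  97.8  12. ] [460.4  98.7] 11.960449258263225
green spool 142 [621.6  73.4] [621.3  73.9  69.9]
yellow stand 391 [471.4 -89.4  12. ] [470.7 -89.5] 12.099585076192625
yellow spool 147 [446.6 253.3] [446.4 253.4  70.8]
tin [428. 414.  30.] sc [ 534. -460.    0.]
```

step_arm(commands="0 0 0 0 0 -0.183 1; 0 0 0 0 0 -0.183 1; -0.025 -0.045 0 0 0 0 1; -0.025 -0.045 0 0 0 0 1; -0.025 -0.045 0 0 0 0 1; -0.025 -0.045 0 0 0 0 1; -0.025 -0.045 0 0 0 0 1; -0.025 -0.045 0 0 0 0 1", grip_force=20)

```text
time_s: 1.55
ee_pos: [383.4, 335.7, 205.8]
ee_rot: [180.0, 0.0, -180.0]
ft_force: [0.7, 1.2, 0.9]
opening: 0.999
grip_force: 0.0
```

step_arm(commands="-0.011 -0.05 0 0 0 0 1; -0.011 -0.05 0 0 0 0 1; -0.011 -0.05 0 0 0 0 1; -0.011 -0.05 0 0 0 0 1; -0.011 -0.05 0 0 0 0 1; -0.011 -0.05 0 0 0 0 1; -0.011 -0.05 0 0 0 0 1; -0.011 -0.05 0 0 0 0 1")

```text
time_s: 2.55
ee_pos: [471.1, -64.6, 205.8]
ee_rot: [180.0, 0.1, -180.0]
ft_force: [0.4, -0.2, -0.0]
opening: 0.998
grip_force: 0.0
```

step_arm(commands="0 -0.05 0 0 0 0 1; 0 -0.05 0 0 0 0 1; 0 -0.05 0 0 0 0 1; 0 -0.05 0 0 0 0 1; 0 0 0 0 0 0 1; 0 0 0 0 0 0 1")

```text
time_s: 3.3
ee_pos: [470.6, -262.0, 205.3]
ee_rot: [179.9, -0.0, -180.0]
ft_force: [-0.2, 0.0, 0.6]
opening: 1.001
grip_force: 0.0
```

Run:
```python
from seg import *
s=arm.read_state();print(s['ee_pos'],s['ee_rot'],s['joints'],s['ft_force'])
im,p,P,v,u,hsv=run('wrist')
cv2.imwrite('pics/w1.png',im[...,::-1])
b=(P[:,2]>60)&(P[:,2]<90)&(np.hypot(*(P[:,:2]-(471,-266)).T)<45)
q=P[b]; print(b.sum(),np.round(np.median(q,0),1))
# circle fits: rim edges
pts=q[:,:2].astype(np.float32); c,r=cv2.minEnclosingCircle(pts);print('enc',c,r)
t=P[(P[:,2]<5)&(np.hypot(*(P[:,:2]-(471,-266)).T)<150)];print('table',np.median(t[:,2]))
```

```text
[ 470.63599524 -262.02908478  205.33304302] [ 1.79939136e+02 -1.09206106e-02 -1.79974487e+02] [ 24.8060043   26.87672555   1.96861306 104.82041459  -1.25698031
  48.3603565  117.42347682] [-0.21091092  0.01498526  0.61650761]
1482 [ 472.8 -265.7   69.7]
enc (474.83038330078125, -265.6716613769531) 25.87274932861328
table -0.35985892678019127
```

step_arm(commands="-0.003 -0.0035 0 0 0 0 1; 0 0 0.04 0 0 0 1; 0 0 0.04 0 0 0 1; 0 0 0.04 0 0 0 1; 0 0 0.034 0 0 0 1; 0 0 0.025 0 0 0 1; 0 0 0 0 0 0 1; 0 0 0 0 0 0 0.75")

```text
time_s: 4.35
ee_pos: [474.5, -266.3, 27.3]
ee_rot: [-180.0, 0.1, -179.9]
ft_force: [0.2, -0.4, 0.7]
opening: 0.928
grip_force: 0.0
```

step_arm(commands="0 0 0 0 0 0 0.6; 0 0 0 0 0 0 0.5; 0 0 0 0 0 0 0.4; 0 0 0 0 0 0 0.4; 0 0 0 0 0 0 0.4; 0 0 0 0 0 0 0.4")

```text
time_s: 5.1
ee_pos: [473.8, -266.4, 26.8]
ee_rot: [-180.0, 0.0, -180.0]
ft_force: [-0.8, 1.7, 6.0]
opening: 0.555
grip_force: 20.0
```

step_arm(commands="0 0 -0.02 0 0 0 0.4; 0 0 -0.03 0 0 0 0.4; 0 0 -0.03 0 0 0 0.4; 0 0 0 0 0 0 0.4; 0 0 0 0 0 0 0.4")

```text
time_s: 5.72
ee_pos: [472.9, -266.1, 105.4]
ee_rot: [180.0, -0.1, -180.0]
ft_force: [0.2, 0.9, -1.8]
opening: 0.558
grip_force: 20.0
```

Run:
```python
from seg import *
s=arm.read_state();print(s['ee_pos'],s['ft_force'],s['moment'],s['opening'])
im,p,P,v,u,hsv=run('wrist')
cv2.imwrite('pics/w2.png',im[...,::-1])
b=(P[:,2]>140)&(P[:,2]<160)&(np.hypot(*(P[:,:2]-s['ee_pos'][:2]).T)<24)
q=P[b]; print(b.sum(),np.round(np.median(q,0),1),np.percentile(q[:,2],[2,98]) if len(q) else 0)
if len(q): print('enc',cv2.minEnclosingCircle(q[:,:2].astype(np.float32)))
```

```text
[ 472.89933466 -266.08370553  105.4353903 ] [ 0.15431728  0.86012627 -1.78857986] [-0.00201755  0.03224893  0.08224253] 0.5581777722362326
5278 [ 469.9 -265.6  148.1] [141.94715088 153.4387635 ]
enc ((472.89788818359375, -266.0794677734375), 23.993799209594727)
```

View pics/w2.png

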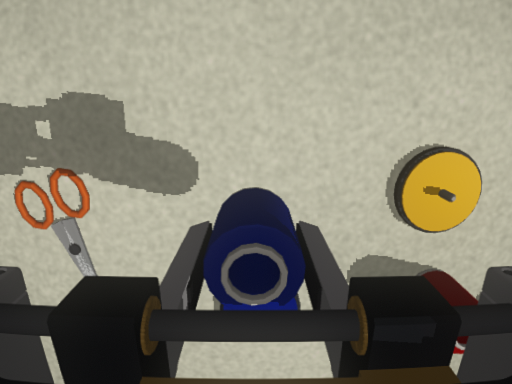

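The wrist picture shows the blue spool upright between the fingers, with its ring at (275,255).

step_arm(commands="-0.03 0.002 0 0 0 0 0.4; -0.04 0.002 0 0 0 0 0.4; -0.04 0.002 0 0 0 0 0.4; -0.018 0 0 0 0 0 0.4; 0 0 0 0 0 0 0.4; 0 0 0 0 0 0 0.4")

```text
time_s: 6.52
ee_pos: [599.6, -260.5, 105.2]
ee_rot: [180.0, -0.2, 180.0]
ft_force: [0.3, 1.3, -1.2]
opening: 0.555
grip_force: 20.0
```

Run:
```python
from seg import *
s=arm.read_state();print(s['ee_pos'],s['ft_force'],s['moment'],s['opening'])
im,p,P,v,u,hsv=run('wrist')
cv2.imwrite('pics/w3.png',im[...,::-1])
g=cv2.cvtColor(im,cv2.COLOR_RGB2HSV)
m=((g[...,1]<50)&(g[...,2]>110)).astype(np.uint8)[230:320,200:310]
z=s['ee_pos'][2]-26.8+75
r,c=np.nonzero(m);n,l,st,ce=cv2.connectedComponentsWithStats(m)
for i in range(1,n):
    if st[i,4]>100: x,y=ce[i];print(st[i],np.round(onplane(p,(y+230,x+200),z),1))
h=hsv;a=(h[:,0]>105)&(h[:,0]<130)&(h[:,1]>110)&(P[:,2]<20)&(P[:,2]>6)
print(a.sum(),np.percentile(P[a],[1,50,99],axis=0).round())
```

```text
[ 599.63905404 -260.4748942   105.15977411] [ 0.30771829  1.33138899 -1.1939308 ] [-0.00185294  0.02642062 -0.03059177] 0.5552192926546673
[  0  49  32  31 434] [ 613.8 -283.2  153.4]
[ 76  49  34  31 450] [ 614.  -239.3  153.4]
2820 [[ 567. -298.   10.]
 [ 588. -260.   12.]
 [ 617. -223.   13.]]
```

View pics/w3.png

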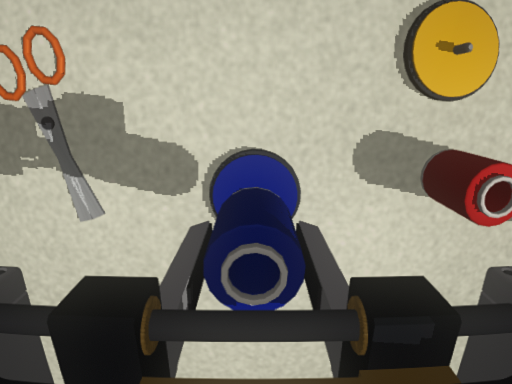

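The view shows the blue stand ahead of the held spool, near (190,255). The stand's x is 3 to 4 mm further out, so I'll correct for that and lower.

step_arm(commands="-0.0035 0 0.01 0 0 0 0.4; 0 0 0.025 0 0 0 0.4; 0 0 0.015 0 0 0 0.4; 0 0 0.007 0 0 0 0.4; 0 0 0.004 0 0 0 0.4; 0 0 0.002 0 0 0 0.4; 0 0 0.001 0 0 0 0.4; 0 0 0 0 0 0 0.4")

```text
time_s: 7.58
ee_pos: [605.4, -260.5, 42.8]
ee_rot: [-180.0, 0.0, -180.0]
ft_force: [0.3, -0.1, -1.7]
opening: 0.561
grip_force: 20.0
```

step_arm(commands="0.001 0 0.001 0 0 0 0.4; 0 0 0.001 0 0 0 0.4; 0 0 0.001 0 0 0 0.4; 0 0 0 0 0 0 0.4")

```text
time_s: 8.07
ee_pos: [604.1, -260.4, 39.3]
ee_rot: [180.0, -0.0, -180.0]
ft_force: [0.3, 0.5, -1.2]
opening: 0.558
grip_force: 20.0
```

step_arm(commands="0 0 0.001 0 0 0 0.4; 0 0 0 0 0 0 0.4; 0 0 0 0 0 0 0.4")

```text
time_s: 8.45
ee_pos: [604.3, -260.5, 38.9]
ee_rot: [-180.0, 0.0, -180.0]
ft_force: [-1.7, 0.3, 4.7]
opening: 0.557
grip_force: 20.0
```

step_arm(commands="0 0 0 0 0 0 0.62; 0 0 0 0 0 0 0.7; 0 0 0 0 0 0 0.85; 0 0 0 0 0 0 0.95; 0 0 -0.01 0 0 0 0.95; 0 0 -0.04 0 0 0 1; 0 0 -0.05 0 0 0 1; 0 0 -0.05 0 0 0 1", grip_force=20)

```text
time_s: 9.45
ee_pos: [604.1, -260.4, 190.6]
ee_rot: [-180.0, 0.0, -180.0]
ft_force: [1.1, 0.2, -0.3]
opening: 1.002
grip_force: 0.0
```

step_arm(commands="0.005 0.04 0 0 0 0 1; 0.005 0.05 0 0 0 0 1; 0.005 0.05 0 0 0 0 1; 0.005 0.043 0 0 0 0 1; 0 0 0 0 0 0 1; 0 0 0 0 0 0 1")

```text
time_s: 10.2
ee_pos: [584.3, -78.4, 189.1]
ee_rot: [-179.9, 0.1, 180.0]
ft_force: [-0.2, -0.1, 0.2]
opening: 1.002
grip_force: 0.0
```

```bash
cat > look.py <<'E'
from seg import *
import sys
def look(c,xy,name):
    s=arm.read_state();print(s['ee_pos'].round(1),s['ee_rot'].round(1),s['joints'].round(0))
    im,p,P,v,u,hsv=run('wrist');cv2.imwrite(f'pics/{name}.png',im[...,::-1])
    q=P[(P[:,2]>60)&(P[:,2]<90)&(np.hypot(*(P[:,:2]-xy).T)<45)]
    print(c,len(q),q[:,2].max().round(1) if len(q) else '',cv2.minEnclosingCircle(q[:,:2].astype(np.float32)) if len(q) else '')
def tops(*xys):
    im,p,P,v,u,hsv=run('top')
    for xy in xys:
        b=(np.hypot(*(P[:,:2]-xy).T)<40)&(P[:,2]>62)&(P[:,2]<100)
        if b.any(): print('top',xy,b.sum(),onplane(p,(v[b].mean(),u[b].mean()),P[b][:,2].mean()).round(1),np.percentile(P[b][:,2],95).round(1))
        else: print('none',xy)
E
python3 - <<'E'
from look import *
look('red',(582,-77),'w4')
tops((601,-260),(582,-77),(621,73),(446,253))
E
```

```text
[584.3 -78.4 189.1] [-1.799e+02  1.000e-01  1.800e+02] [ 3. 32.  3. 98. -2. 50. 97.]
red 1639 76.7 ((585.3809814453125, -78.09294128417969), 26.034725189208984)
top (601, -260) 174 [ 601.4 -260.3   80.6] 88.9
none (582, -77)
top (621, 73) 140 [622.4  73.3  70.5] 77.2
top (446, 253) 151 [446.8 253.6  70.6] 76.2
```

step_arm(commands="0 0 0.03 0 0 0 1; 0 0 0.04 0 0 0 1; 0 0 0.04 0 0 0 1; 0 0 0.034 0 0 0 1; 0 0 0.018 0 0 0 1; 0 0 0 0 0 0 1; 0 0 0 0 0 0 0.75; 0 0 0 0 0 0 0.6")

```text
time_s: 11.3
ee_pos: [585.2, -77.6, 27.8]
ee_rot: [-180.0, 0.1, -180.0]
ft_force: [0.2, -0.3, 0.9]
opening: 0.825
grip_force: 0.0
```

step_arm(commands="0 0 0 0 0 0 0.5; 0 0 0 0 0 0 0.4; 0 0 0 0 0 0 0.4; 0 0 0 0 0 0 0.4; 0 0 0 0 0 0 0.4; 0 0 0 0 0 0 0.4")

```text
time_s: 12.05
ee_pos: [584.2, -77.2, 26.7]
ee_rot: [180.0, 0.0, -180.0]
ft_force: [-1.8, -0.1, 6.7]
opening: 0.538
grip_force: 19.9
```

step_arm(commands="0 0 -0.02 0 0 0 0.4; 0 0 -0.04 0 0 0 0.4; 0 0 -0.04 0 0 0 0.4; 0 0 -0.03 0 0 0 0.4; 0 0 0 0 0 0 0.4; 0 0 0 0 0 0 0.4")

```text
time_s: 12.8
ee_pos: [583.0, -77.4, 155.0]
ee_rot: [180.0, -0.1, -180.0]
ft_force: [-0.6, -0.5, -1.7]
opening: 0.541
grip_force: 19.9
```

```bash
cat >> look.py <<'E'
def held(name,stand=None,hue=None):
    s=arm.read_state();e=s['ee_pos'];print(e.round(1),s['ft_force'].round(1),s['opening'])
    im,p,P,v,u,hsv=run('wrist');cv2.imwrite(f'pics/{name}.png',im[...,::-1])
    z=e[2]-26.8+75
    # white ring between the fingers
    m=((hsv[:,1]<60)&(hsv[:,2]>110)&(abs(P[:,2]-z)<7)&(np.hypot(*(P[:,:2]-e[:2]).T)<24))
    if m.sum()>20: print('ring',m.sum(),cv2.minEnclosingCircle(np.array([onplane(p,(a,b),z)[:2] for a,b in zip(v[m],u[m])],np.float32)),np.median(P[m][:,2]))
    if stand is not None:
        q=P[(P[:,2]>8)&(P[:,2]<16)&(np.hypot(*(P[:,:2]-stand).T)<60)&(hsv[:,1]>110)]
        if len(q): print('pad',len(q),cv2.minEnclosingCircle(q[:,:2].astype(np.float32)),np.percentile(q,[1,99],axis=0).round(1)[:,:2].tolist())
E
python3 - <<'E'
from look import *
held('w5')
E
```

```text
[583.  -77.4 155. ] [-0.6 -0.5 -1.7] 0.5409277602689702
ring 249 ((583.8555297851562, -77.93624877929688), 15.654801368713379) 202.36099248447127
```

View pics/w5.png

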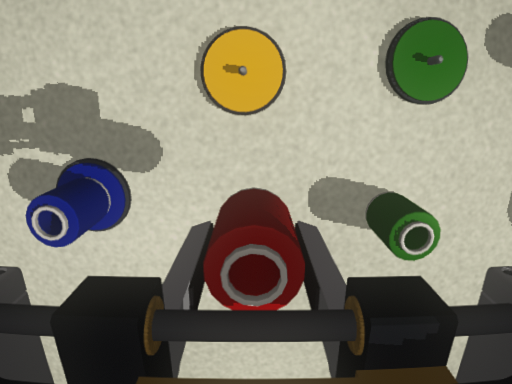

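The red spool is held upright, its ring at (275,254). Blue stands seated at (200,90) in the picture.

step_arm(commands="-0.004 0.03 0 0 0 0 0.4; -0.004 0.045 0 0 0 0 0.4; -0.004 0.05 0 0 0 0 0.4; -0.004 0.05 0 0 0 0 0.4; -0.004 0.05 0 0 0 0 0.4; -0.004 0.05 0 0 0 0 0.4; -0.004 0.05 0 0 0 0 0.4; -0.004 0.029 0 0 0 0 0.4")

```text
time_s: 13.85
ee_pos: [614.2, 280.1, 154.0]
ee_rot: [180.0, -0.2, -179.8]
ft_force: [-0.1, 0.2, -2.0]
opening: 0.542
grip_force: 19.9
```

step_arm(commands="0 0 0.02 0 0 0 0.4; 0 0 0.03 0 0 0 0.4; 0 0 0 0 0 0 0.4; 0 0 0 0 0 0 0.4")

```text
time_s: 14.35
ee_pos: [616.1, 276.5, 106.2]
ee_rot: [-180.0, -0.0, 180.0]
ft_force: [-0.2, 0.1, -1.3]
opening: 0.541
grip_force: 19.9
```

Run:
```python
from look import *
held('w6',(614,277))
```

```text
[616.1 276.5 106.2] [-0.2  0.1 -1.3] 0.5408152815793976
ring 24 ((632.9710693359375, 274.60577392578125), 3.117964506149292) 154.8515139661987
pad 3360 ((616.9757690429688, 278.3028869628906), 40.21393966674805) [[578.6, 240.5], [631.9, 315.4]]
```

step_arm(commands="0 0.001 0.015 0 0 0 0.4; 0 0 0.025 0 0 0 0.4; 0 0 0.014 0 0 0 0.4; 0 0 0.006 0 0 0 0.4; 0 0 0.003 0 0 0 0.4; 0 0 0.001 0 0 0 0.4; 0 0 0.001 0 0 0 0.4; 0 0 0 0 0 0 0.4")

```text
time_s: 15.4
ee_pos: [616.2, 277.7, 41.8]
ee_rot: [180.0, 0.0, -180.0]
ft_force: [1.2, 0.1, -2.0]
opening: 0.542
grip_force: 19.9
```

step_arm(commands="0 0 0.001 0 0 0 0.4; 0 0 0.001 0 0 0 0.4; 0 0 0 0 0 0 0.4; 0 0 0 0 0 0 0.4")

```text
time_s: 15.9
ee_pos: [616.0, 277.6, 39.4]
ee_rot: [-180.0, -0.0, -180.0]
ft_force: [0.5, 0.4, -1.6]
opening: 0.544
grip_force: 19.9
```

step_arm(commands="0 0 0.001 0 0 0 0.4; 0 0 0 0 0 0 0.4; 0 0 0 0 0 0 0.4")

```text
time_s: 16.27
ee_pos: [616.2, 277.7, 38.8]
ee_rot: [180.0, 0.0, -180.0]
ft_force: [-0.3, 0.0, 1.5]
opening: 0.537
grip_force: 19.9
```

step_arm(commands="0 0 0 0 0 0 0.62; 0 0 0 0 0 0 0.7; 0 0 0 0 0 0 0.85; 0 0 0 0 0 0 0.95; 0 0 -0.01 0 0 0 0.95; 0 0 -0.04 0 0 0 1; 0 0 -0.05 0 0 0 1; 0 0 -0.05 0 0 0 1")

```text
time_s: 17.27
ee_pos: [616.0, 277.5, 190.7]
ee_rot: [180.0, 0.0, -180.0]
ft_force: [0.1, 0.1, 0.7]
opening: 1.001
grip_force: 0.0
```

step_arm(commands="-0.002 -0.04 0 0 0 0 1; -0.002 -0.055 0 0 0 0 1; -0.002 -0.055 0 0 0 0 1; -0.001 -0.054 0 0 0 0 1; 0 0 0 0 0 0 1; 0 0 0 0 0 0 1")

```text
time_s: 18.02
ee_pos: [623.3, 74.3, 189.1]
ee_rot: [179.9, 0.0, -180.0]
ft_force: [-0.7, 0.9, 0.2]
opening: 0.996
grip_force: 0.0
```

Run:
```python
from look import *
look('green',(622,73),'w7')
tops((601,-260),(613,277),(621,73),(446,253))
```

```text
[623.3  74.3 189.1] [ 179.9    0.  -180. ] [-12.  35.   4.  92.  -3.  53.  83.]
green 1648 76.3 ((624.6649169921875, 75.46687316894531), 25.946760177612305)
top (601, -260) 173 [ 601.4 -260.6   80.7] 87.7
top (613, 277) 175 [614.1 273.9  79.9] 88.2
none (621, 73)
top (446, 253) 17 [468.4 249.5  70. ] 74.5
```

step_arm(commands="0 0.001 0.03 0 0 0 1; 0 0 0.04 0 0 0 1; 0 0 0.04 0 0 0 1; 0 0 0.034 0 0 0 1; 0 0 0.018 0 0 0 1; 0 0 0 0 0 0 1; 0 0 0 0 0 0 0.75; 0 0 0 0 0 0 0.6")

```text
time_s: 19.12
ee_pos: [624.2, 74.8, 27.9]
ee_rot: [180.0, 0.1, -180.0]
ft_force: [0.5, 0.2, 0.1]
opening: 0.821
grip_force: 0.0
```

step_arm(commands="0 0 0 0 0 0 0.5; 0 0 0 0 0 0 0.4; 0 0 0 0 0 0 0.4; 0 0 0 0 0 0 0.4; 0 0 0 0 0 0 0.4; 0 0 0 0 0 0 0.4")

```text
time_s: 19.88
ee_pos: [623.2, 74.6, 26.8]
ee_rot: [180.0, 0.0, -180.0]
ft_force: [-0.8, 0.2, 4.7]
opening: 0.546
grip_force: 20.0
```

step_arm(commands="0 0 -0.02 0 0 0 0.4; 0 0 -0.04 0 0 0 0.4; 0 0 -0.02 0 0 0 0.4; 0 0 0 0 0 0 0.4; 0 0 0 0 0 0 0.4")

```text
time_s: 20.5
ee_pos: [622.4, 74.5, 105.9]
ee_rot: [-180.0, -0.1, -180.0]
ft_force: [0.2, -0.0, -1.5]
opening: 0.546
grip_force: 20.0
```

Run:
```python
from look import *
held('w8',(462,98))
```

```text
[622.4  74.5 105.9] [ 0.2 -0.  -1.5] 0.5464357363169158
pad 3657 ((464.7271728515625, 99.06936645507812), 39.004703521728516) [[462.6, 62.6], [498.3, 135.0]]
```

step_arm(commands="0.03 0.006 0 0 0 0 0.4; 0.045 0.006 0 0 0 0 0.4; 0.045 0.006 0 0 0 0 0.4; 0.0415 0.006 0 0 0 0 0.4; 0 0 0 0 0 0 0.4; 0 0 0 0 0 0 0.4")

```text
time_s: 21.3
ee_pos: [462.4, 98.6, 106.2]
ee_rot: [-180.0, 0.0, -180.0]
ft_force: [0.7, 0.3, -1.3]
opening: 0.547
grip_force: 20.0
```

Run:
```python
from look import *
held('w9',(461,98))
```

```text
[462.4  98.6 106.2] [ 0.7  0.3 -1.3] 0.5465377552462021
ring 32 ((478.95635986328125, 95.97322845458984), 1.8968315124511719) 154.19779450732034
pad 3401 ((462.1603088378906, 98.41098022460938), 39.71345520019531) [[424.2, 61.3], [477.4, 135.4]]
```

View pics/w9.png

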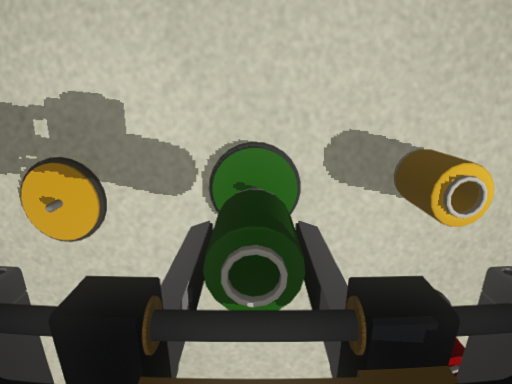

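Green is held upright over its stand, ring at (276,254) and pad near (185,255), so it is aligned.

step_arm(commands="0.0005 0 0.015 0 0 0 0.4; 0 0 0.025 0 0 0 0.4; 0 0 0.014 0 0 0 0.4; 0 0 0.006 0 0 0 0.4; 0 0 0.003 0 0 0 0.4; 0 0 0.001 0 0 0 0.4; 0 0 0.001 0 0 0 0.4; 0 0 0 0 0 0 0.4")

```text
time_s: 22.35
ee_pos: [461.3, 98.6, 41.8]
ee_rot: [180.0, 0.0, -180.0]
ft_force: [0.4, 0.0, -0.1]
opening: 0.546
grip_force: 20.0
```

step_arm(commands="0 0 0.001 0 0 0 0.4; 0 0 0.001 0 0 0 0.4; 0 0 0 0 0 0 0.4; 0 0 0 0 0 0 0.4")

```text
time_s: 22.85
ee_pos: [461.0, 98.5, 39.4]
ee_rot: [-180.0, -0.0, -180.0]
ft_force: [0.5, 0.1, -1.4]
opening: 0.549
grip_force: 20.0
```

step_arm(commands="0 0 0.001 0 0 0 0.4; 0 0 0 0 0 0 0.4; 0 0 0 0 0 0 0.4")

```text
time_s: 23.22
ee_pos: [461.2, 98.6, 38.7]
ee_rot: [180.0, 0.0, -180.0]
ft_force: [-0.9, 0.2, 4.6]
opening: 0.554
grip_force: 20.0
```

step_arm(commands="0 0 0 0 0 0 0.62; 0 0 0 0 0 0 0.7; 0 0 0 0 0 0 0.85; 0 0 0 0 0 0 0.95; 0 0 -0.01 0 0 0 0.95; 0 0 -0.04 0 0 0 1; 0 0 -0.05 0 0 0 1; 0 0 -0.05 0 0 0 1")

```text
time_s: 24.22
ee_pos: [460.8, 98.5, 190.6]
ee_rot: [180.0, 0.0, -180.0]
ft_force: [1.5, 0.3, 0.5]
opening: 0.998
grip_force: 0.0
```

step_arm(commands="0.003 0.035 0 0 0 0 1; 0.003 0.04 0 0 0 0 1; 0.003 0.04 0 0 0 0 1; 0.003 0.04 0 0 0 0 1; 0 0 0 0 0 0 1; 0 0 0 0 0 0 1")

```text
time_s: 24.98
ee_pos: [449.0, 252.6, 188.8]
ee_rot: [-180.0, 0.0, 180.0]
ft_force: [0.4, -0.8, 0.3]
opening: 0.998
grip_force: 0.0
```

Run:
```python
from look import *
look('yellow',(448,254),'w10')
tops((601,-260),(613,277),(459,98))
```

```text
[449.  252.6 188.8] [-180.    0.  180.] [-36.  26.   4. 109.  -3.  44.  60.]
yellow 1659 76.1 ((448.7449035644531, 254.8695068359375), 26.008634567260742)
top (601, -260) 174 [ 601.4 -260.2   80.3] 88.7
top (613, 277) 168 [614.  273.9  80.6] 87.3
top (459, 98) 160 [460.1  96.1  81.5] 88.8
```

step_arm(commands="0.0005 0.0015 0.03 0 0 0 1; 0 0 0.04 0 0 0 1; 0 0 0.04 0 0 0 1; 0 0 0.034 0 0 0 1; 0 0 0.018 0 0 0 1; 0 0 0 0 0 0 1; 0 0 0 0 0 0 0.75; 0 0 0 0 0 0 0.6")

```text
time_s: 26.08
ee_pos: [449.4, 255.2, 27.5]
ee_rot: [179.9, 0.1, 180.0]
ft_force: [0.3, 0.3, 1.2]
opening: 0.826
grip_force: 0.0
```

step_arm(commands="0 0 0 0 0 0 0.5; 0 0 0 0 0 0 0.4; 0 0 0 0 0 0 0.4; 0 0 0 0 0 0 0.4; 0 0 0 0 0 0 0.4; 0 0 0 0 0 0 0.4")

```text
time_s: 26.82
ee_pos: [448.7, 255.4, 26.8]
ee_rot: [180.0, 0.0, -180.0]
ft_force: [-0.6, 0.6, 5.3]
opening: 0.558
grip_force: 20.0
```

step_arm(commands="0 0 -0.02 0 0 0 0.4; 0 0 -0.04 0 0 0 0.4; 0 0 -0.05 0 0 0 0.4; 0 0 -0.04 0 0 0 0.4; 0 0 0 0 0 0 0.4; 0 0 0 0 0 0 0.4")

```text
time_s: 27.58
ee_pos: [447.5, 254.4, 175.3]
ee_rot: [-179.9, -0.1, -180.0]
ft_force: [-0.3, 0.5, -2.2]
opening: 0.559
grip_force: 20.0
```

Run:
```python
from look import *
held('w11')
```

```text
[447.5 254.4 175.3] [-0.3  0.5 -2.2] 0.558999374578744
```

step_arm(commands="-0.003 -0.03 0 0 0 0 0.4; -0.003 -0.045 0 0 0 0 0.4; -0.003 -0.05 0 0 0 0 0.4; -0.003 -0.05 0 0 0 0 0.4; -0.003 -0.05 0 0 0 0 0.4; -0.003 -0.05 0 0 0 0 0.4; -0.003 -0.045 0 0 0 0 0.4; -0.0035 -0.0235 0 0 0 0 0.4")

```text
time_s: 28.62
ee_pos: [471.5, -91.3, 174.7]
ee_rot: [-180.0, -0.2, 179.8]
ft_force: [0.2, -0.4, -1.9]
opening: 0.558
grip_force: 20.0
```

step_arm(commands="0 0 0 0 0 0 0.4; 0 0 0.035 0 0 0 0.4; 0 0 0.035 0 0 0 0.4; 0 0 0 0 0 0 0.4; 0 0 0 0 0 0 0.4")

```text
time_s: 29.25
ee_pos: [473.3, -87.5, 106.8]
ee_rot: [180.0, -0.0, -179.9]
ft_force: [0.2, -0.2, -1.9]
opening: 0.559
grip_force: 20.0
```

Run:
```python
from look import *
held('w12',(473,-89))
```

```text
[473.3 -87.5 106.8] [ 0.2 -0.2 -1.9] 0.5592000047198423
pad 3130 ((475.5950927734375, -89.3181381225586), 40.12886428833008) [[437.0, -127.1], [488.7, -51.6]]
```

View pics/w12.png

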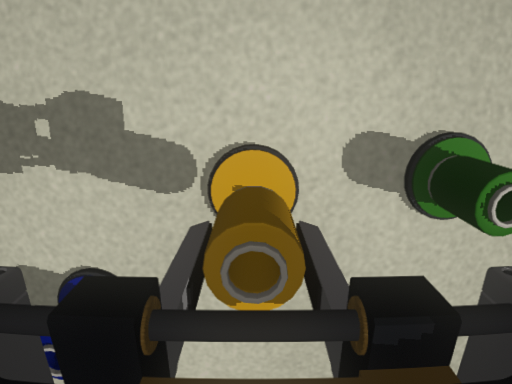

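Yellow is held upright, its ring at (273,254) and the pad near (187,253). It needs a small correction, then I'll lower it.

step_arm(commands="-0.001 -0.0015 0.015 0 0 0 0.4; 0 0 0.025 0 0 0 0.4; 0 0 0.014 0 0 0 0.4; 0 0 0.006 0 0 0 0.4; 0 0 0.003 0 0 0 0.4; 0 0 0.001 0 0 0 0.4; 0 0 0.001 0 0 0 0.4; 0 0 0 0 0 0 0.4")

```text
time_s: 30.3
ee_pos: [474.3, -89.9, 41.7]
ee_rot: [-180.0, 0.0, -180.0]
ft_force: [-0.6, 0.5, -1.5]
opening: 0.558
grip_force: 20.0
```

step_arm(commands="0 0 0.001 0 0 0 0.4; 0 0 0.001 0 0 0 0.4; 0 0 0 0 0 0 0.4; 0 0 0 0 0 0 0.4")

```text
time_s: 30.8
ee_pos: [474.1, -90.0, 39.4]
ee_rot: [180.0, -0.0, -180.0]
ft_force: [0.3, 0.1, -2.2]
opening: 0.557
grip_force: 20.0
```

step_arm(commands="0 0 0.001 0 0 0 0.4; 0 0 0 0 0 0 0.4; 0 0 0 0 0 0 0.4")

```text
time_s: 31.18
ee_pos: [474.2, -90.0, 38.7]
ee_rot: [-180.0, 0.0, -180.0]
ft_force: [-0.3, -0.2, 3.7]
opening: 0.559
grip_force: 20.0
```

step_arm(commands="0 0 0 0 0 0 0.62; 0 0 0 0 0 0 0.7; 0 0 0 0 0 0 0.85; 0 0 0 0 0 0 0.95; 0 0 -0.01 0 0 0 0.95; 0 0 -0.04 0 0 0 1; 0 0 -0.05 0 0 0 1; 0 0 -0.06 0 0 0 1")

```text
time_s: 32.17
ee_pos: [473.4, -89.8, 200.2]
ee_rot: [180.0, -0.1, -180.0]
ft_force: [1.2, -0.2, -0.0]
opening: 0.997
grip_force: 0.0
```

step_arm(commands="0.02 0.04 -0.04 0 0 0 1; 0.02 0.04 -0.03 0 0 0 1; 0 0.04 0 0 0 0 1; 0 0 0 0 0 0 1; 0 0 0 0 0 0 1")

```text
time_s: 32.8
ee_pos: [433.9, 29.3, 268.7]
ee_rot: [-180.0, 0.0, 180.0]
ft_force: [0.2, -1.1, -0.5]
opening: 1.0
grip_force: 0.0
```

Run:
```python
from look import *
tops((601,-260),(613,277),(459,98),(471,-89))
im,_=imaging.read_camera('scene');cv2.imwrite('pics/s2.png',cv2.resize(im[110:310,100:440,::-1],None,fx=2.3,fy=2.3))
```

```text
top (601, -260) 171 [ 601.4 -260.4   80.3] 87.8
top (613, 277) 167 [614.3 274.5  80.4] 87.8
none (459, 98)
top (471, -89) 124 [471.6 -95.9  81.2] 88.3
```

View pics/s2.png

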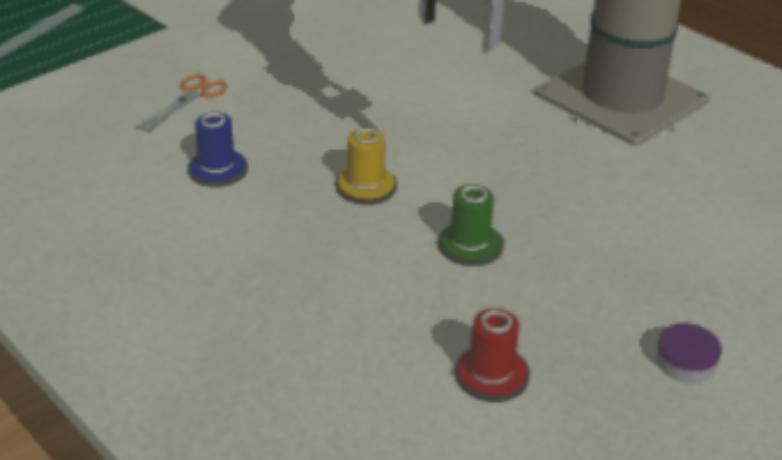

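The scene crop shows all four spools upright and seated on their own pads: blue (150,215), yellow (165,367), green (220,472) and red (345,495). The scissors and tin are untouched and the gripper is clear.

```bash
python3 -c "
from station import arm
print(arm.sign_off())"
```

```text
the job is handed in; nothing more can be done
None
```

All four spools are on their own-colour stands, loaded blue, red, green, yellow; the last picture showed each upright and seated with the scissors and tin untouched, and I handed the job in at about 33 s.

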